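# Clip a spindle blank into the indexing jig and hold it at the third stop

## Robot

A 6-joint arm with a two-finger parallel gripper is mounted at the origin on the work surface. World frame = base frame: x ahead of the robot, y to its left, z up, the work surface at z = 0. Lengths are in mm, angles in degrees, forces in N, time in s.
With the tool pointing down it reaches from about 300 to 850 mm from the base axis. Payload 4.2 kg.
Tool frame: the origin (TCP) lies on the centre line of the jaws, within the pads' length; the fingertips stand 14 mm ahead of it and the grasp point (between the pads) lies 5 mm behind it (env.finger_overhang is the z of the fingertips in the tool frame, in mm); z points along the fingers, y is the line along which they close (so a half turn about z gives the same grasp; the last joint's range is limited). The gripper opens to 91 mm and grips with 3 to 60 N. Pads are 32 mm wide; open, the fingers measure 118 mm over their backs; the gripper's body (76 mm by 178 mm) begins 60 mm behind the grasp point.
Start: joints at [67.208, 18.312, 89.639, -0, 72.044, -1.146], TCP at [212.107, 534.465, 227.976] pointing down, gripper open.
Joint ranges: [-177.97, 177.97], [-48.28, 115.42], [12.27, 149.76], [-77.06, 257.06], [2.81, 150.46], [-146.56, 146.56]. Speed limits (degrees/s): [147.25, 147.25, 180, 180, 180, 180].

## Interface

Orientations are given as [roll, pitch, yaw] about the fixed x, y, z axes, in that order (R = Rz(yaw) Ry(pitch) Rx(roll)).
In Python, from workcell import sensors, viewer, env gives the robot as it stands. The module is installed in compiled form; this text tells all that it offers.
- The arm moves only by the tool step_arm, never from a script. Its argument "plan" is one flat list of numbers, 6 for each row, row after row: the shift along the tool's x, y, z in cm, then the turn, a rotation vector about the tool's x, y, z in rad. In form: [x, y, z, wx, wy, wz, x, y, z, wx, wy, wz, ...]. A call has 1 to 5 rows; each row shifts and turns the commanded pose from where the row before left it, along the tool's axes as they then stand; what a row does not reach is not made up. A row lasts 1/12 s, in which the tool goes at most 41.7 mm and 7.16 degrees, less where a joint would pass 70% of its speed; a pose out of reach is approached as far as the arm can. A call is refused whole if a number of a shift passes 4.17 or a number of a turn 0.125, either way. A call with a gripper value outside its range is refused whole. "hand" is the finger opening in cm, from 0 to 9.12, set as the call begins (left out, the last holds). The fingers move at their own pace and stop on an object; "newtons" is the grip in N (left out, the last holds). Time passes only in rows, so rows that do not move let the fingers close. It gives the time, the measured TCP pose, the force, the opening and the grip force at its end, in the units of the state.
- sensors.state(): the state, without advancing time (a new reading comes with each control period).
- viewer.grab_frame(name): name is "scene" or "top" or "wrist"; returns a dict with "img" (420x560x3 uint8, red, green, blue), "fx", "fy", "cx", "cy" (pixels), "position" and "attitude" of the camera in the world. Camera axes: x right, y down, z forward; pixel columns grow to the right and rows downward; lengths in mm; the calibration is good to about 2 mm. A picture is of the moment at which its call begins. There is no depth.
- env.job_done(): hands the job in; it is judged then, once.
Trained networks look in a picture, given as the dict that the camera call returned (one of the last four; its "shot" number tells which), for a name from the list of things; names that differ only in an ending like _2 or _b are one class to them, and where a whole thing is asked for, a point or a joint stands for the part that bears it (a point fixed in the world has none). Each returns a list of dicts, best first, with "score" (0 to 1); they miss things now and then, are a little off and sometimes report something else, mostly with a low value. They report only what shows in the picture. A call takes as long as a camera call. They do not tell look-alikes from the thing itself.
- viewer.boxes_of(name, picture): "location" ([column, row] in pixels, amid what is visible of it).
- viewer.pinpoint(name, picture): "location" ([column, row] in pixels: a listed point, or the origin of a listed thing).
The state is a dict: "time_s": time; "qpos": joint angles; "qvel": joint speeds; "effort": joint torques, N m; "ee_pos": TCP position; "ee_rot": TCP orientation; "force": force on the tool from outside, world axes, zero at the start; "torque": the same for the moment, N m; "gripper_width": finger opening in mm; "gripper_force": force on a finger pad.
Only numpy, scipy, OpenCV 4.12 (cv2) and the standard library are available. Lean on these libraries where they do the work, as an engineer would, in place of code of your own. Each camera call takes 0.05 s, during which the arm holds its last target. There are 200 camera calls.

## Task

Press the square-ended spindle blank down into the sprung clip of the indexing jig, so that the jaw springs open and shuts over it, and let it go. Then turn the pointer knob clockwise, counting the clicks, to the third stop after its home end stop (the knob may be waiting at home or already at the first stop), without running on past the third, and finish there still holding the knob in the gripper. Leave the other things on the bench where they are.

Things in the scene. Friction and masses are not known exactly. Their poses are not given: they have to be found in the camera images.
- blank_mid (a point): Centre of the loose spindle blank, pale wood, 0.09 to 0.17 kg: a round bar 30 mm in diameter and 118 mm long between two 36 mm square, 26 mm long end blocks; 170 mm long in all. It lies flat on the bench, its centre 18 mm up. x runs along its length; z is up as it starts (either end may go either way in the clip).
- seat (a point): Where the blank's centre lies once clipped in, 60 mm above the bench on the turning work carrier of the jig. x: level axis along which the blank lies; z up; y points to the sprung jaw. The carrier turns with the knob (1:1, same way) about the vertical through this point. The blank's square ends hang free outside the two clip stations (12 mm long, centred 42 mm either side of this point along x).
- carrier: Work carrier (disc and plate) with the clip, turns on the jig; axes as the seat's, origin 48 mm below it. Each station: a floor 15 mm under the seat axis and, on -y, a fixed upright cheek that touches the seated blank, flared outward above the axis, top 17 mm above it. Between the stations 72 mm is free for the fingers; the plate there lies 28 mm below the seat axis.
- jaw: Sprung steel jaw on the carrier's +y side, slides to +y by 9 mm at most; origin as the carrier's at rest. Its 8 mm noses stand 11 mm above the seat axis, leaving the gap 4 mm too narrow. Pressed straight down with about 8 N the blank meets them 23 mm above its seat, wedges them aside and they snap over it. Aim 0 to 2 mm to +y. A low bar joins them (20 mm below the axis, 22 to 27 mm out).
- blank: The same spindle blank; origin at the centre of its underside as it starts.
- knob_grip (a point): On the vertical axis of the black pointer knob, at the height to grip it, 71 mm above the bench, 190 mm from the seat. Turns with the knob. The pointer end of the bar, with a white line, is its -x. Below is a 60 mm disc (top 46 mm above the bench) on a blue housing 96 mm square (top 38 mm) with white ticks at the stops, the home tick longer.
- knob: The knob with its upright grip bar: bar 14 mm thick (its y), 50 mm long (its x, from 22 mm before the axis on the pointer side to 28 mm behind), top 82 mm above the bench. Origin on the knob's axis, 38 mm above the bench.
- index (a joint): Angle of the knob, rad, growing clockwise seen from above. 0 is home, against a solid end stop; a click (sprung detent, 0.1 to 0.3 N m to get out of, then it snaps on) every 20 degrees (0.349 rad): the third stop is at 1.047. It starts at home or at the first stop (0.349) and could turn on to 1.745. The grip bar turns through the same angle.
- jig: The jig's fixed plywood base board, 130 x 360 x 12 mm, origin under its centre; the seat's axis stands 85 mm along its +y, the knob's 105 mm along its -y.
- finial: bystander: dark turned finial, 44 mm wide, 72 mm tall, standing
Mind the look-alikes: they are no part of the job. Leave any orange or yellow look-alike of the blank alone.

How it is judged (in metres and radians):
On the way:
1. the blank is home in the sprung clip and let go, the knob not yet turned past the first stop (x of blank_mid in the frame of seat between -0.015 and 0.015 m and y of blank_mid in the frame of seat between -0.004 and 0.004 m and z of blank_mid in the frame of seat between -0.004 and 0.004 m and angle between the x axis of blank_mid and the x axis of seat, either way round below 0.06 rad and contact force between jaw and blank above 1 N and contact force between the fingers and blank below 0.1 N and value of joint index below 0.5 rad), for 0.2 s.
At the end, for the whole second after the job is handed in: the blank is clipped in the seat (centre within 4 mm across and in height, 15 mm along, lined up within 0.06 rad, jaw pressing on it, not touched by the fingers), the knob rests at the third stop (1.047 +- 0.09 rad), and the fingers still hold the knob (over 3 N) (x of blank_mid in the frame of seat between -0.015 and 0.015 m and y of blank_mid in the frame of seat between -0.004 and 0.004 m and z of blank_mid in the frame of seat between -0.004 and 0.004 m and angle between the x axis of blank_mid and the x axis of seat, either way round below 0.06 rad and contact force between jaw and blank above 1 N and value of joint index between 0.957 and 1.137 rad and velocity of joint index between -0.1 and 0.1 rad/s and contact force between the fingers and knob above 3 N and contact force between the fingers and blank below 0.1 N); the arm keeps its last pose, push and grip.
It fails at once if the knob is run on past the third stop (value of joint index above 1.25 rad).
It fails at once if a bystander is pushed more than 30 mm (distance of any of finial, offcut, mug, wax, brush, bowl, driver from where it was at the start of the episode above 0.03 m).
It also fails if it takes over 51 s, if anything falls off the work surface, if the arm or the gripper's body presses on something with over 40 N, if the wrist force passes 120 N, or if a joint passes its speed limit or range.

## Working session

There is one attempt and no reset: what is moved stays moved. The work goes in short steps, Python scripts to look and compute and a tool call to move; the robot and the scene stay as the last step left them, time stands still between calls to the robot, and variables do not carry over. Pictures are saved under pics/ and viewed, at most 10 in all, crops included, and the job is handed in when it is done.

Besides the shell and the picture viewer there is one more tool, called after "Call:" as name(argument=value, ...) on one line, values as JSON. step_arm: Moves the arm, as the interface text tells. Its arguments: {"type":"object","properties":{"plan":{"type":"array","items":{"type":"number"}},"hand":{"type":"number"},"newtons":{"type":"number"}},"required":["plan"]}

```bash
mkdir -p pics
cat > h.py <<'E'
import numpy as np, cv2
from workcell import sensors, viewer, env
from scipy.spatial.transform import Rotation as R
def rot(a):
    a=np.array(a,float)
    if a.shape==(3,3): return a
    if a.shape==(4,): raise Exception('quat')
    return R.from_euler('xyz',a,degrees=True).as_matrix()
def ray(p,px,z):
    d=rot(p['attitude'])@np.array([(px[0]-p['cx'])/p['fx'],(px[1]-p['cy'])/p['fy'],1])
    o=np.array(p['position'],float); return o+d*(z-o[2])/d[2]
def proj(p,X):
    c=rot(p['attitude']).T@(np.array(X,float)-np.array(p['position']))
    return np.array([c[0]/c[2]*p['fx']+p['cx'],c[1]/c[2]*p['fy']+p['cy']])
def save(p,n): cv2.imwrite('pics/'+n,p['img'][:,:,::-1])
E
python3 - <<'E'
from h import *
np.set_printoptions(precision=1,suppress=True)
print(sensors.state())
Z=dict(blank_mid=18,seat=60,knob_grip=71,jig=0,knob=38,carrier=12,jaw=12,finial=0)
ims=[]
for n in ('scene','top'):
    p=viewer.grab_frame(n); ims.append(p['img'])
    print(n,p['attitude'],p['position'],p['fx'])
    for k in Z:
        for d in viewer.pinpoint(k,p)[:3]:
            print(k,round(d['score'],2),np.array(d['location']),ray(p,d['location'],Z[k]))
for i,n in enumerate(('scene','top')): cv2.imwrite(f'pics/{n}0.png',ims[i][:,:,::-1])
E
```

```text
{'time_s': 0.0, 'qpos': array([67.2, 18.4, 89.7, -0. , 72. , -1.1]), 'qvel': array([ 0.1,  0. ,  0. , -0.1, -0.1,  0. ]), 'effort': array([  0. , -41.2, -23.2,   0.1,   0. ,  -0. ]), 'ee_pos': array([211.9, 534. , 227.1]), 'ee_rot': array([-179.9,   -0. ,  158.4]), 'force': array([ 0.3, -0. ,  0.6]), 'torque': array([0., 0., 0.]), 'gripper_force': 0.0, 'gripper_width': 91.20357796782913}
scene [-151.6   -0.6  116.4] [963.9 312.3 981.7] 495.26742051529936
blank_mid 0.95 [347.5 252.4] [508.9 266.5  18. ]
seat 0.59 [205.8 247.2] [647.7   5.6  60. ]
knob_grip 0.9 [155.4 178.1] [ 558.2 -171.1   71. ]
knob_grip 0.34 [189.4 226.9] [627.  -43.9  71. ]
knob_grip 0.2 [351.2 250.2] [526.1 273.9  71. ]
jig 0.98 [187.8 228.8] [606.3 -72.4   0. ]
knob 0.98 [160.6 187.6] [ 559.4 -164.7   38. ]
carrier 0.65 [208.7 258. ] [650.2   7.8  12. ]
jaw 0.79 [208.8 257.8] [649.7   7.8  12. ]
jaw 0.49 [161.4 188.3] [ 549.  -175.2   12. ]
finial 0.63 [312.8 313. ] [656.6 254.    0. ]
top [-174.6   -0.4  -90.5] [ 396.7   81.8 1053.8] 460.20203081285194
blank_mid 0.92 [374.1 273.6] [ 351.7 -137.9   18. ]
blank_mid 0.89 [193.8 208.6] [501.  265.9  18. ]
blank_mid 0.67 [260.2 287.8] [322.7 116.8  18. ]
seat 0.79 [310.5 136.8] [653.7   2.9  60. ]
knob_grip 0.96 [391.9 176.6] [ 561.8 -171.1   71. ]
knob_grip 0.73 [191.3 209.3] [494.2 261.8  71. ]
jig 0.72 [341.4 160.9] [611.5 -72.9   0. ]
knob 0.7 [192.9 208.6] [499.  264.3  38. ]
knob 0.58 [388.5 176.8] [ 566.9 -171.9   38. ]
carrier 0.98 [308.2 146.1] [644.3   4.8  12. ]
jaw 0.62 [312.  147.1] [641.9  -4.   12. ]
finial 0.82 [203.5 142.7] [656.9 247.8   0. ]
```

View pics/scene0.png

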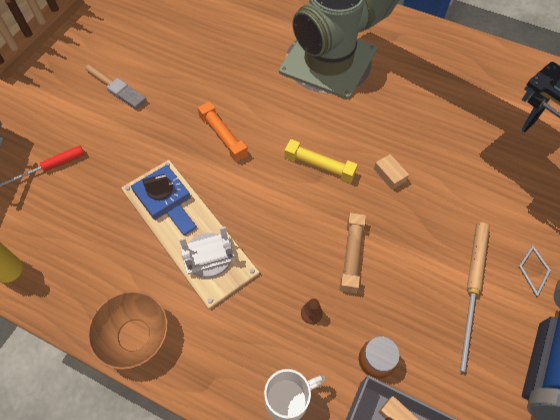

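View pics/top0.png

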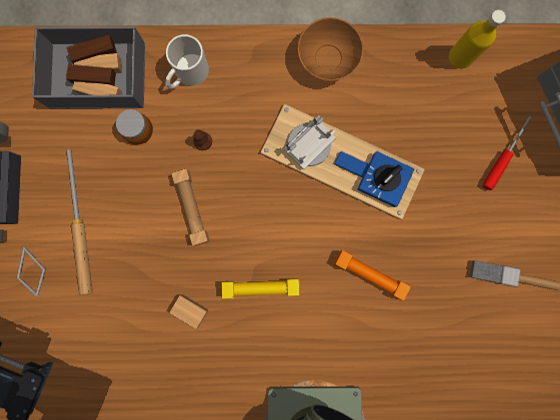

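```bash
cat >> h.py <<'E'
def plan(pos,yaw,n,frm=None):
    """rows for a straight move with tool pointing down to pos, yaw (deg)"""
    s=sensors.state(); p0,r0=(s['ee_pos'],R.from_euler('xyz',s['ee_rot'],degrees=True)) if frm is None else (np.array(frm[0],float),R.from_euler('xyz',[180,0,frm[1]],degrees=True))
    r1=R.from_euler('xyz',[180,0,yaw],degrees=True); rv=(r0.inv()*r1).as_rotvec()
    out=[]
    for i in range(n):
        ri=r0*R.from_rotvec(rv*i/n); t=ri.inv().apply((np.array(pos)-p0)/n)/10
        out.append([round(float(v),2) for v in t]+[round(float(v),3) for v in rv/n])
    for i in range(0,n,5): print(sum(out[i:i+5],[]))
E
python3 - <<'E'
from h import *
img=cv2.imread('pics/top0.png')
p=cv2.imread('pics/scene0.png')
a=cv2.resize(img[95:225,250:435],None,fx=3,fy=3,interpolation=cv2.INTER_CUBIC)
cv2.imwrite('pics/c0.png',a)
plan([530,190,330],196.5,12)
E
```

```text
[-3.52, -1.69, -0.85, 0.0, 0.0, -0.055, -3.42, -1.88, -0.85, 0.0, 0.0, -0.055, -3.31, -2.07, -0.85, 0.0, 0.0, -0.055, -3.19, -2.25, -0.85, 0.0, 0.0, -0.055, -3.06, -2.42, -0.85, 0.0, 0.0, -0.055]
[-2.92, -2.59, -0.85, 0.0, 0.0, -0.055, -2.78, -2.75, -0.85, 0.0, 0.0, -0.055, -2.62, -2.9, -0.85, 0.0, 0.0, -0.055, -2.45, -3.04, -0.85, 0.0, 0.0, -0.055, -2.28, -3.17, -0.85, 0.0, 0.0, -0.055]
[-2.1, -3.29, -0.85, 0.0, 0.0, -0.055, -1.92, -3.4, -0.85, 0.0, 0.0, -0.055]
```

View pics/c0.png

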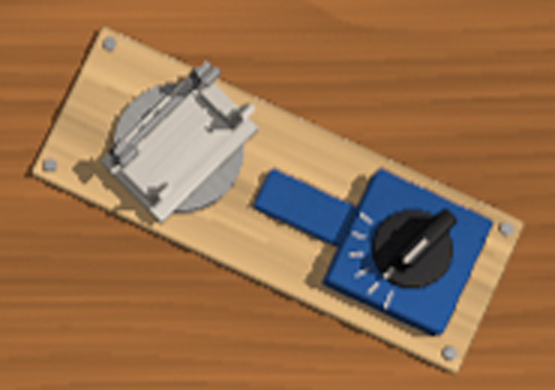

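Call:
step_arm(plan=[-3.52,-1.69,-0.85,0.0,0.0,-0.055,-3.42,-1.88,-0.85,0.0,0.0,-0.055,-3.31,-2.07,-0.85,0.0,0.0,-0.055,-3.19,-2.25,-0.85,0.0,0.0,-0.055,-3.06,-2.42,-0.85,0.0,0.0,-0.055])

```text
time_s: 1.32
ee_pos: [345.2, 389.5, 271.0]
ee_rot: [180.0, 0.0, 174.3]
force: [0.4, 0.4, -0.3]
gripper_width: 91.4
gripper_force: 0.0
```

Call:
step_arm(plan=[-2.92,-2.59,-0.85,0.0,0.0,-0.055,-2.78,-2.75,-0.85,0.0,0.0,-0.055,-2.62,-2.9,-0.85,0.0,0.0,-0.055,-2.45,-3.04,-0.85,0.0,0.0,-0.055,-2.28,-3.17,-0.85,0.0,0.0,-0.055])

```text
time_s: 1.73
ee_pos: [477.2, 245.3, 313.6]
ee_rot: [180.0, 0.0, -170.0]
force: [0.7, 0.6, 0.3]
gripper_width: 91.3
gripper_force: 0.0
```

Call:
step_arm(plan=[-2.1,-3.29,-0.85,0.0,0.0,-0.055,-1.92,-3.4,-0.85,0.0,0.0,-0.055,0,0,0,0,0,0])

```text
time_s: 1.98
ee_pos: [533.6, 184.5, 331.1]
ee_rot: [-179.8, 0.3, -164.1]
force: [0.6, 0.5, 0.2]
gripper_width: 91.0
gripper_force: 0.0
```

```bash
cat > look.py <<'E'
from h import *
import sys
np.set_printoptions(precision=1,suppress=True)
Z=dict(blank_mid=18,blank=0,seat=60,knob_grip=71,jig=0,knob=38,carrier=12,jaw=12)
p=viewer.grab_frame('wrist'); img=p['img']; print(sensors.state()['ee_pos'],sensors.state()['ee_rot'],p['position'],p['attitude'],p['fx'])
for k in Z:
    for d in viewer.pinpoint(k,p)[:2]:
        print(k,round(d['score'],2),np.array(d['location']),ray(p,d['location'],Z[k]))
np.savez('last.npz',**{k:np.array(v) for k,v in p.items()})
save(p,sys.argv[1])
E
python3 look.py w1.png
```

```text
[531.2 186.9 330.3] [-180.     0.1 -164.1] [462.1 165.4 487.9] [164.7   0.3 106. ] 307.92166649725937
blank_mid 0.81 [341.7 174.4] [510.7 277.1  18. ]
blank 0.79 [340.3 171.1] [508.2 277.5   0. ]
blank 0.63 [275.4  10.8] [319.7 116.9   0. ]
seat 0.85 [138.1 217.8] [648.6   2.7  60. ]
knob_grip 0.82 [ 18.3 124.1] [ 559.2 -165.1   71. ]
jig 0.72 [113.3 172.9] [610.9 -70.3   0. ]
knob 0.83 [ 31.8 129.3] [ 568.9 -172.3   38. ]
carrier 0.59 [152.1 208.5] [647.7   3.7  12. ]
jaw 0.69 [151.1 205.8] [643.7   1.4  12. ]
```

View pics/w1.png

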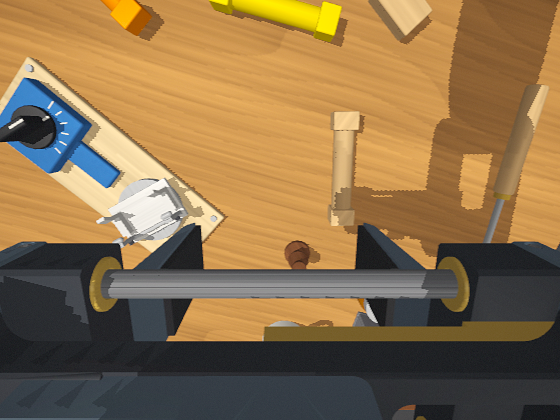

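Run:
```python
from h import *
d=dict(np.load('last.npz'))
a=ray(d,(347,121),36);b=ray(d,(340,211),36);print(a,b,(a+b)/2,np.linalg.norm(a-b),np.degrees(np.arctan2(*(b-a)[1::-1])))
import cv2
# top camera
p=dict(viewer.grab_frame('top'));save(p,'t1.png')
a=ray(p,(198.5,237.5),36);b=ray(p,(180.5,177.5),36);print(a,b,(a+b)/2,np.linalg.norm(a-b),np.degrees(np.arctan2(*(b-a)[1::-1])))
plan([508,268,130],195,6)
```

```text
[434.8162794  255.16145253  36.        ] [562.87740932 288.70235358  36.        ] [498.84684436 271.93190306  36.        ] 132.3806822728351 14.676845874227519
[435.00070309 251.76897179  36.        ] [569.23687731 292.93806343  36.        ] [502.1187902  272.35351761  36.        ] 140.40742350733183 17.050330722536874
[-0.04, 1.34, 3.33, 0.0, -0.0, 0.004, -0.03, 1.34, 3.33, 0.0, -0.0, 0.004, -0.03, 1.34, 3.33, 0.0, -0.0, 0.004, -0.02, 1.34, 3.33, 0.0, -0.0, 0.004, -0.02, 1.34, 3.33, 0.0, -0.0, 0.004]
[-0.01, 1.34, 3.33, 0.0, -0.0, 0.004]
```

Call:
step_arm(plan=[0.05,1.42,3.33,0,0,0,0.05,1.42,3.33,0,0,0,0.05,1.42,3.33,0,0,0,0.05,1.42,3.33,0,0,0,0.05,1.42,3.33,0,0,0])

```text
time_s: 2.9
ee_pos: [506.1, 257.8, 162.3]
ee_rot: [180.0, 0.1, -163.8]
force: [0.1, 0.3, -1.0]
gripper_width: 91.6
gripper_force: 0.0
```

Call:
step_arm(plan=[0.05,1.42,3.33,0,0,0,0,0,0,0,0,0])

```text
time_s: 3.07
ee_pos: [497.4, 270.6, 123.9]
ee_rot: [-179.9, -0.7, -163.7]
force: [-1.4, 0.0, -0.7]
gripper_width: 91.1
gripper_force: 0.0
```

```bash
python3 look.py w2.png
```

```text
[499.7 270.4 127.1] [-179.9   -0.4 -163.7] [428.8 251.4 281.8] [165.7   0.2 106.4] 307.92166649725937
blank_mid 0.71 [281.5 221.6] [506.4 275.8  18. ]
blank 0.69 [282.8 213.6] [503.7 276.4   0. ]
knob_grip 0.6 [279.6 222.8] [492.  269.8  71. ]
jaw 0.6 [283.4 220.4] [506.5 277.7  12. ]
```

View pics/w2.png

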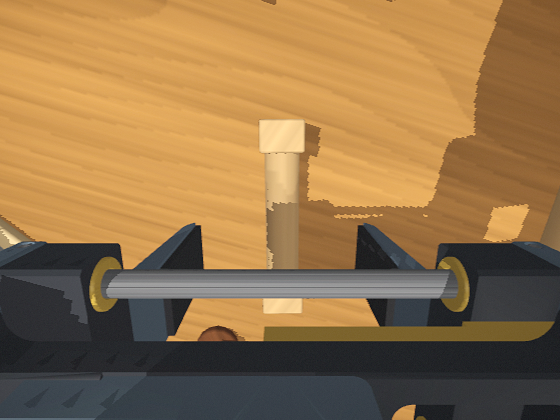

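Run:
```python
from h import *
d=dict(np.load('last.npz'))
a=ray(d,(282,152),36);o=ray(d,(282,121),36);b=ray(d,(283,313),36);print(a,o,b,np.linalg.norm(o-b),np.linalg.norm(a-b),np.degrees(np.arctan2(*(b-a)[1::-1])))
u=(b-a)/np.linalg.norm(b-a); print('mid',b-85*u, a+59*u)
```

```text
[445.96924826 258.20001918  36.        ] [423.38746053 251.50467533  36.        ] [583.47532387 299.91229064  36.        ] 167.2465880347698 143.69354342205582 16.875098995353135
mid [502.13543797 275.23795254  36.        ] [502.42869848 275.32691269  36.        ]
```

Call:
step_arm(plan=[-0.19,0.2,2.0,0,0.005,-0.01,-0.19,0.2,2.0,0,0,0,0,0,2.4,0,0,0,0,0,2.0,0,0,0,0,0,1.3,0,0,0])

```text
time_s: 3.93
ee_pos: [504.0, 274.5, 31.8]
ee_rot: [-180.0, -0.4, -163.3]
force: [0.6, 0.2, 0.1]
gripper_width: 91.1
gripper_force: 0.0
```

Call:
step_arm(plan=[0,0,0.6,0,0,0,0,0,0,0,0,0])

```text
time_s: 4.1
ee_pos: [504.1, 274.6, 26.3]
ee_rot: [-180.0, -0.4, -163.3]
force: [0.1, -0.6, -0.6]
gripper_width: 91.2
gripper_force: 0.0
```

Run:
```python
from h import *
print(sensors.state()['ee_pos'],sensors.state()['ee_rot'])
```

```text
[504.10651994 274.6392284   26.32808959] [-179.98419654   -0.39223485 -163.28038699]
```

Call:
step_arm(plan=[0.15,0,0.5,0,-0.007,0,0,0,0,0,0,0])

```text
time_s: 4.27
ee_pos: [502.9, 274.6, 22.5]
ee_rot: [180.0, 0.2, -163.3]
force: [0.4, 0.1, 0.1]
gripper_width: 91.1
gripper_force: 0.0
```

Call:
step_arm(plan=[0,0,0,0,0,0,0,0,0,0,0,0,0,0,0,0,0,0,0,0,0,0,0,0,0,0,0,0,0,0], hand=0, newtons=45)

```text
time_s: 4.68
ee_pos: [503.2, 274.8, 22.5]
ee_rot: [180.0, 0.2, -163.3]
force: [-0.1, 0.1, 0.5]
gripper_width: 60.5
gripper_force: 0.0
```

Call:
step_arm(plan=[0,0,0,0,0,0,0,0,0,0,0,0,0,0,0,0,0,0])

```text
time_s: 4.93
ee_pos: [503.0, 274.7, 22.2]
ee_rot: [180.0, 0.1, -163.3]
force: [-0.6, 0.1, 0.2]
gripper_width: 40.3
gripper_force: 0.0
```

Call:
step_arm(plan=[0,0,0,0,0,0,0,0,0,0,0,0,0,0,0,0,0,0,0,0,0,0,0,0])

```text
time_s: 5.27
ee_pos: [503.0, 274.7, 22.1]
ee_rot: [180.0, 0.1, -163.3]
force: [-1.3, 0.0, -0.3]
gripper_width: 29.2
gripper_force: 45.0
```

Call:
step_arm(plan=[0,0,-3,0,0,0,0,0,-3.5,0,0,0,0,0,-3.5,0,0,0,0,0,-3,0,0,0,0,0,0,0,0,0])

```text
time_s: 5.68
ee_pos: [506.1, 276.3, 158.6]
ee_rot: [179.9, 0.8, -163.3]
force: [0.7, -0.0, -1.1]
gripper_width: 28.7
gripper_force: 45.0
```

```bash
python3 look.py w3.png
python3 - <<'E'
from h import *
print(sensors.state()['force'],sensors.state()['gripper_width'])
plan([649,4,160],134,10)
E
```

```text
[504.6 275.5 155.6] [ 179.9    0.5 -163.3] [433.7 254.8 314.7] [164.1  -0.  106.8] 307.92166649725937
blank_mid 0.83 [278.1 264.2] [575.4 296.9  18. ]
blank 0.58 [278.9 248.9] [565.9 294.9   0. ]
seat 0.16 [278.  261.6] [552.9 290.1  60. ]
[ 0.42057701 -0.14819977 -1.3476761 ] 29.0223569548433
[-0.63, -3.01, -0.09, -0.0, -0.0, 0.11, -0.95, -2.93, -0.09, -0.0, -0.0, 0.11, -1.27, -2.8, -0.09, -0.0, -0.0, 0.11, -1.56, -2.65, -0.09, -0.0, -0.0, 0.11, -1.84, -2.46, -0.09, -0.0, -0.0, 0.11]
[-2.1, -2.25, -0.09, -0.0, -0.0, 0.11, -2.34, -2.0, -0.09, -0.0, -0.0, 0.11, -2.54, -1.73, -0.09, -0.0, -0.0, 0.11, -2.71, -1.45, -0.09, -0.0, -0.0, 0.11, -2.86, -1.14, -0.09, -0.0, -0.0, 0.11]
```

View pics/w3.png

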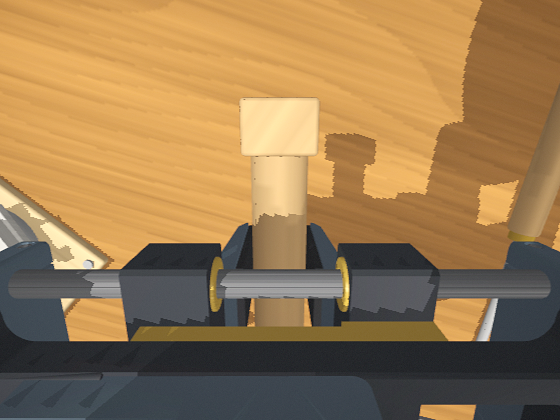

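Run:
```python
from h import *
d=dict(np.load('last.npz'))
tcp=np.array([504.6,275.5,155.6]);tx=rot([180,0,-163.3])[:,0]
for q in ((279.5,156),(279.5,98)): print((ray(d,q,169.6)-tcp)@tx)
for q in ((240,127),(320,127)): print((ray(d,q,169.6)-tcp)@rot([180,0,-163.3])[:,1])
plan([735,40,200],134,10)
```

```text
57.219322373031424
82.8653544876023
-17.106868937112054
19.39349641500341
[-1.55, -2.91, -0.49, -0.0, -0.0, 0.11, -1.86, -2.73, -0.49, -0.0, -0.0, 0.11, -2.15, -2.51, -0.49, -0.0, -0.0, 0.11, -2.41, -2.26, -0.49, -0.0, -0.0, 0.11, -2.64, -1.98, -0.49, -0.0, -0.0, 0.11]
[-2.84, -1.68, -0.49, -0.0, -0.0, 0.11, -3.01, -1.36, -0.49, -0.0, -0.0, 0.11, -3.14, -1.02, -0.49, -0.0, -0.0, 0.11, -3.23, -0.67, -0.49, -0.0, -0.0, 0.11, -3.29, -0.31, -0.49, -0.0, -0.0, 0.11]
```

Call:
step_arm(plan=[-1.55,-2.91,-0.49,0,0,0.11,-1.86,-2.73,-0.49,0,0,0.11,-2.15,-2.51,-0.49,0,0,0.11,-2.41,-2.26,-0.49,0,0,0.11,-2.64,-1.98,-0.49,0,0,0.11])

```text
time_s: 6.55
ee_pos: [619.6, 156.1, 176.3]
ee_rot: [180.0, 0.0, 164.9]
force: [1.0, 0.4, -0.8]
gripper_width: 29.5
gripper_force: 45.0
```

Call:
step_arm(plan=[-2.84,-1.68,-0.49,0,0,0.11,-3.01,-1.36,-0.49,0,0,0.11,-3.14,-1.02,-0.49,0,0,0.11,-3.23,-0.67,-0.49,0,0,0.11,-3.29,-0.31,-0.49,0,0,0.11])

```text
time_s: 6.97
ee_pos: [735.5, 38.4, 200.7]
ee_rot: [180.0, -0.0, 133.4]
force: [0.1, 0.5, -1.4]
gripper_width: 29.0
gripper_force: 45.0
```

Call:
step_arm(plan=[0,0,0,0,0,0,0,0,0,0,0,0,0,0,0,0,0,0])

```text
time_s: 7.22
ee_pos: [734.1, 40.0, 200.2]
ee_rot: [180.0, -0.1, 133.7]
force: [0.4, -0.1, -2.5]
gripper_width: 29.4
gripper_force: 45.0
```

```bash
python3 look.py w4.png
```

```text
[733.9  40.5 200.6] [180.   -0.1 133.8] [683.3  93.1 357.4] [165.   -0.   43.8] 307.92166649725937
blank_mid 0.73 [280.1 262. ] [795.2 -21.6  18. ]
blank 0.6 [278.2 247.6] [785.9 -15.2   0. ]
seat 0.76 [190.5 168.5] [650.5   3.6  60. ]
knob_grip 0.89 [  9.1 235.7] [ 564.8 -168.6   71. ]
jig 0.57 [136.5 181.4] [607.7 -70.1   0. ]
jig 0.56 [279.4 264.4] [802.8 -30.6   0. ]
knob 0.75 [ 36.2 225. ] [ 566.  -167.4   38. ]
carrier 0.64 [202.7 160.5] [649.3   5.5  12. ]
```

View pics/w4.png

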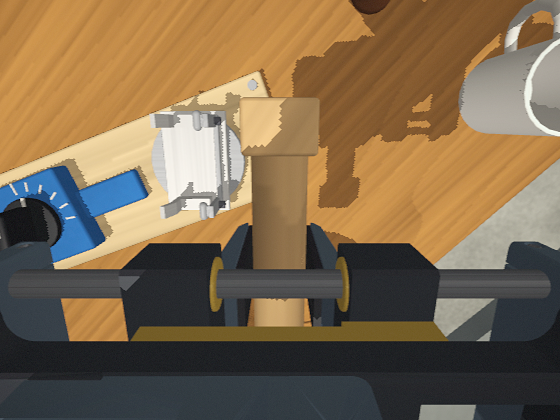

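Run:
```python
from h import *
i=cv2.imread('pics/w4.png')[95:230,140:260]
cv2.imwrite('pics/c4.png',cv2.resize(i,None,fx=4.4,fy=4.4,interpolation=cv2.INTER_CUBIC))
```

```text
(no output)
```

View pics/c4.png

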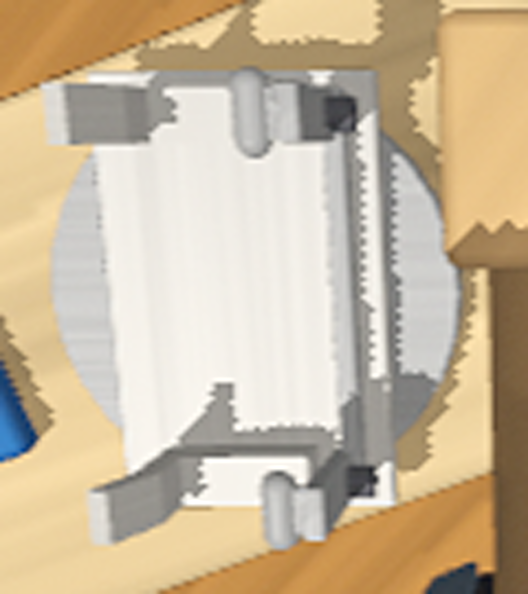

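Run:
```python
from h import *
d=dict(np.load('last.npz'))
a=ray(d,(197.0,120.5),71);b=ray(d,(203.9,210.9),71)
yaw=np.degrees(np.arctan2(*(b-a)[1::-1]));print(a,b,np.linalg.norm(a-b),yaw)
m=(a+b)/2; 
for y in(-46.4,yaw): 
  t=np.radians(y);n=np.array([-np.sin(t),np.cos(t),0]);print(y,m-15*n)
tx=rot([180,0,133.8])[:,0];ty=rot([180,0,133.8])[:,1];print(tx,ty)
```

```text
[628.39488726  44.28633696  71.        ] [687.27984584 -15.87756507  71.        ] 84.18511421143721 -45.61550562318153
-46.4 [646.97478863   3.86009279  71.        ]
-45.61550562318153 [647.11743656   3.71233652  71.        ]
[-0.69214317  0.72176023  0.        ] [7.21760228e-01 6.92143174e-01 1.22464680e-16]
```

Run:
```python
from h import *
plan([646.6,5.6,160],134.4,4)
plan([646.6,5.6,106],134.4,3,([646.6,5.6,160],134.4))
```

```text
[0.9, -2.19, 1.04, 0.001, 0.0, -0.003, 0.9, -2.19, 1.04, 0.001, 0.0, -0.003, 0.91, -2.18, 1.04, 0.001, 0.0, -0.003, 0.92, -2.18, 1.04, 0.001, 0.0, -0.003]
[0.0, -0.0, 1.8, 0.0, 0.0, 0.0, 0.0, -0.0, 1.8, 0.0, 0.0, 0.0, 0.0, -0.0, 1.8, 0.0, 0.0, 0.0]
```

Call:
step_arm(plan=[0.9,-2.19,1.04,0,0,-0.003,0.9,-2.19,1.04,0,0,-0.003,0.91,-2.18,1.04,0,0,-0.003,0.92,-2.18,1.04,0,0,-0.003])

```text
time_s: 8.0
ee_pos: [645.6, 5.1, 159.3]
ee_rot: [179.9, 0.1, 134.4]
force: [0.1, -0.2, -0.4]
gripper_width: 29.0
gripper_force: 45.0
```

Call:
step_arm(plan=[0,0,1.8,0,0,0,0,0,1.8,0,0,0,0,0,1.8,0,0,0,0,0,0,0,0,0,0,0,0,0,0,0])

```text
time_s: 8.42
ee_pos: [646.4, 5.3, 105.2]
ee_rot: [180.0, -0.0, 134.4]
force: [-0.2, 0.4, -0.7]
gripper_width: 28.8
gripper_force: 45.0
```

```bash
python3 look.py w5.png
python3 - <<'E'
from h import *
i=cv2.imread('pics/w5.png')[60:270,180:390]
cv2.imwrite('pics/c5.png',cv2.resize(i,None,fx=2.85,fy=2.85,interpolation=cv2.INTER_CUBIC))
E
```

```text
[647.3   5.3 106.3] [179.9   0.1 134.4] [594.8  57.9 262.3] [164.9  -0.   44.5] 307.92166649725937
blank_mid 0.94 [275.8 261.4] [673.5 -26.   18. ]
blank 0.61 [280.9 249.8] [674.5 -20.7   0. ]
jig 0.79 [189.5 238.3] [607.4 -70.7   0. ]
jig 0.21 [279.7 260.4] [681.1 -29.    0. ]
knob 0.63 [ 61.  298.3] [ 564.3 -166.1   38. ]
jaw 0.61 [ 58.3 299.1] [ 559.4 -194.5   12. ]
```

View pics/c5.png

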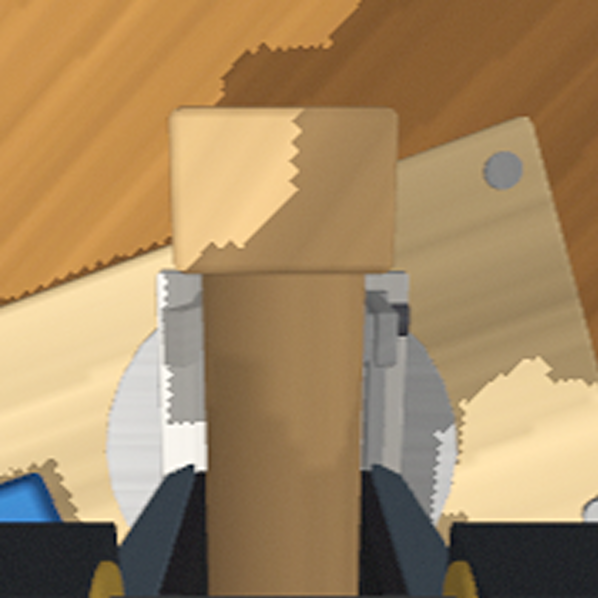

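Run:
```python
from h import *
t=np.radians(-45.6);n=np.array([-np.sin(t),np.cos(t),0])
w4=dict(fx=307.92,fy=307.92,cx=280,cy=210,position=[683.3,93.1,357.4],attitude=[165,0,43.8])
d=dict(np.load('last.npz'));print(d['cx'],d['cy'])
w4['cx'],w4['cy']=d['cx'],d['cy'];
f=lambda p,q,z:round(float(ray(p,q,z)@n),1)
print('w4 nose',f(w4,(197,120.5),71),f(w4,(203.9,210.9),71),'cheek',f(w4,(150.2,121),77),f(w4,(160.9,213),77), 'plate dark right', f(w4,(140+355/4.4,95+110/4.4),71))
g=lambda c:(180+c[0]/2.85,60+c[1]/2.85)
print('w5 cheek',f(d,g((163,320)),77),'dark',f(d,g((409,320)),71))
print('bar',f(d,g((204,300)),102),f(d,g((365,300)),102),'block',f(d,g((170,190)),120),f(d,g((398,190)),120),'tcp',np.array([647.3,5.3,106.3])@n)
```

```text
278.9299501520235 206.49966831804852
w4 nose 480.0 480.0 cheek 440.4 440.6 plate dark right 501.2
w5 cheek 440.3 dark 493.4
bar 451.3 480.7 block 447.9 483.7 tcp 466.18638123103443
```

Call:
step_arm(plan=[0,0,1.0,0,0,0,0,0,0.8,0,0,0,0,0,0.5,0,0,0,0,0,0.4,0,0,0,0,0,0.4,0,0,0])

```text
time_s: 9.28
ee_pos: [644.2, 3.6, 73.2]
ee_rot: [-179.7, -0.1, 134.4]
force: [-2.0, -2.2, 3.6]
gripper_width: 29.3
gripper_force: 45.0
```

Call:
step_arm(plan=[0,0,0.4,0,0,0,0,0,0.3,0,0,0,0,0,0,0,0,0])

```text
time_s: 9.53
ee_pos: [645.9, 4.9, 66.0]
ee_rot: [-180.0, -0.0, 134.4]
force: [-0.9, -2.8, -4.9]
gripper_width: 29.2
gripper_force: 45.0
```

Call:
step_arm(plan=[0,0,0.2,0,0,0,0,0,0,0,0,0])

```text
time_s: 9.7
ee_pos: [646.0, 5.1, 64.4]
ee_rot: [-180.0, -0.0, 134.4]
force: [-2.4, -3.8, -6.2]
gripper_width: 29.7
gripper_force: 45.0
```

Call:
step_arm(plan=[0,0,0.1,0,0,0,0,0,0.1,0,0,0,0,0,0,0,0,0])

```text
time_s: 9.95
ee_pos: [646.1, 5.1, 64.1]
ee_rot: [180.0, -0.0, 134.4]
force: [-4.9, -3.2, 1.5]
gripper_width: 29.4
gripper_force: 45.0
```

Call:
step_arm(plan=[0,0,0,0,0,0,0,0,0,0,0,0,0,0,0,0,0,0,0,0,0,0,0,0,0,0,0,0,0,0], hand=5.6)

```text
time_s: 10.37
ee_pos: [647.6, 5.6, 64.0]
ee_rot: [179.8, 0.1, 134.4]
force: [0.1, 0.9, 0.9]
gripper_width: 55.8
gripper_force: 0.0
```

Call:
step_arm(plan=[0,0,-1.5,0,0,0,0,0,-3,0,0,0,0,0,-3.5,0,0,0,0,0,-3.5,0,0,0,0,0,0,0,0,0])

```text
time_s: 10.78
ee_pos: [651.0, 5.4, 186.9]
ee_rot: [179.3, 0.7, 134.4]
force: [0.8, 0.1, 0.8]
gripper_width: 55.8
gripper_force: 0.0
```

```bash
python3 look.py w6.png
python3 - <<'E'
from h import *
print(sensors.state()['force'])
for n in('scene','top'):
  p=viewer.grab_frame(n)
  for k,z in(('blank_mid',60),('knob_grip',71)):
    for d in viewer.pinpoint(k,p)[:2]: print(n,k,d['score'],ray(p,d['location'],z))
  if n=='top': t=p['img'][95:225,250:435]
  else: s=p['img'][140:310,100:280]
t=cv2.resize(t,(555,390),interpolation=cv2.INTER_CUBIC); t=t[:,140:]
w=cv2.imread('pics/w6.png')[:,:,::-1]
h=cv2.resize(s,(413,390),interpolation=cv2.INTER_CUBIC)
cv2.imwrite('pics/m6.png',np.hstack([h,t[:, 30:415]])[:,:,::-1])
E
```

```text
[649.5   5.4 183.6] [179.5   0.5 134.4] [596.8  57.9 343.2] [164.2  -0.7  44.5] 307.92166649725937
blank_mid 0.78 [272.6 202.2] [655.7  -6.1  18. ]
blank_mid 0.73 [454.6  24.4] [657.7 239.   18. ]
blank 0.82 [272.9 196.6] [654.6  -4.7   0. ]
knob_grip 0.82 [ 91.5 269.3] [ 567.5 -166.    71. ]
jig 0.7 [204.8 208.3] [607.9 -69.6   0. ]
knob 0.6 [105.8 254.5] [ 564.7 -168.2   38. ]
knob 0.49 [454.8  22.2] [652.6 229.1  38. ]
[ 0.89971006 -0.32923591  0.86968104]
scene blank_mid 0.92 [346.4906941  120.89159913  60.        ]
scene blank_mid 0.67 [ 363.55331926 -107.93100673   60.        ]
scene knob_grip 0.73 [ 559.08509174 -168.27196877   71.        ]
top blank_mid 0.57 [325.52168264 120.2889888   60.        ]
```

View pics/m6.png

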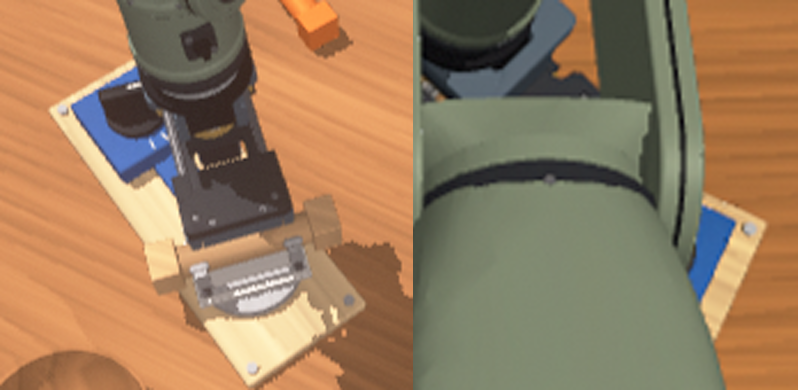

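Run:
```python
from h import *
plan([566,-167,180],134.4,5)
```

```text
[-1.33, -3.56, -0.03, 0.0, 0.0, 0.0, -1.33, -3.56, -0.03, 0.0, 0.0, 0.0, -1.33, -3.56, -0.03, 0.0, 0.0, 0.0, -1.33, -3.56, -0.03, 0.0, 0.0, 0.0, -1.33, -3.56, -0.03, 0.0, 0.0, 0.0]
```

Call:
step_arm(plan=[-1.33,-3.56,0,0,0,0,-1.33,-3.56,0,0,0,0,-1.33,-3.56,0,0,0,0,-1.33,-3.56,0,0,0,0,-1.33,-3.56,0,0,0,0], hand=6.5)

```text
time_s: 11.95
ee_pos: [565.2, -168.2, 178.6]
ee_rot: [179.9, 0.1, 134.4]
force: [0.7, -0.1, 0.4]
gripper_width: 64.7
gripper_force: 0.0
```

Call:
step_arm(plan=[0,0,1.0,0,0,0,0,0,1.0,0,0,0,0,0,1.0,0,0,0,0,0,0,0,0,0], newtons=25)

```text
time_s: 12.28
ee_pos: [565.1, -165.4, 145.6]
ee_rot: [-180.0, -0.2, 134.5]
force: [-0.2, 1.1, -0.3]
gripper_width: 65.2
gripper_force: 0.0
```

```bash
python3 look.py w7.png
python3 - <<'E'
from h import *
# dark bar top / white line near expected position
d=dict(np.load('last.npz')); img=d['img']
for y in range(-2,3): 
  pass
q=[proj(d,np.array([566,-167,82])+np.array([np.cos(t),np.sin(t),0])*s) for t in [np.radians(-45.6)] for s in(-22,0,28)]
print(q)
g=img.max(axis=2)
r0=int(q[0][1]); 
for r in range(r0-30,r0+60,10): print(r,' '.join(str(v) for v in g[r,215:340:4]))
E
```

```text
[ 565.7 -165.4  146.7] [180.   -0.1 134.5] [ 513.9 -113.1  303. ] [165.1   0.   44.5] 307.92166649725937
blank_mid 0.89 [510.8 138.9] [672.2  24.8  18. ]
blank 0.86 [493.4 135.5] [667.7  23.7   0. ]
knob_grip 0.79 [279.  219.2] [ 564.5 -164.6   71. ]
jig 0.63 [376.9 162.8] [607.8 -71.7   0. ]
knob 0.77 [276.6 211.3] [ 565.  -168.2   38. ]
carrier 0.79 [472.9 137.7] [649.7   3.9  12. ]
jaw 0.45 [279.7 220. ] [ 578.4 -177.8   12. ]
[array([278.26228023, 198.69757208]), array([278.2184935 , 227.00280492]), array([278.16575199, 261.09671853])]
168 250 221 187 96 130 185 206 213 212 212 213 130 142 141 140 139 142 140 142 134 139 139 137 138 138 138 144 152 95 138 126 132
178 217 213 214 214 213 212 213 211 211 211 211 131 143 37 22 117 107 23 54 140 136 138 146 140 136 138 188 156 133 203 200 199
188 217 215 215 213 212 212 211 209 211 171 64 36 39 84 26 21 19 33 42 39 37 42 124 185 202 255 209 204 138 131 200 201
198 255 217 214 213 212 211 211 211 87 93 89 87 85 62 33 158 107 33 37 39 34 69 66 55 135 203 202 202 198 134 180 201
208 251 255 210 213 211 213 211 135 94 94 89 90 87 66 36 154 76 35 35 39 36 60 66 66 117 203 203 202 198 187 192 186
218 243 244 249 211 212 211 211 198 96 94 89 87 87 65 94 237 141 52 40 33 35 69 65 66 185 201 200 199 200 199 180 182
228 88 35 185 254 210 210 210 206 212 95 88 86 84 64 90 81 66 50 38 35 33 69 62 204 201 201 199 198 197 199 127 35
238 32 36 82 245 252 209 210 206 207 205 207 146 85 66 85 79 67 47 73 66 137 199 199 199 199 200 200 201 202 202 59 28
248 37 39 29 245 236 239 203 206 206 205 204 204 203 177 84 79 63 44 204 200 202 200 200 201 193 175 245 238 239 215 24 29
```

Call:
step_arm(plan=[0,0,2,0,0,0,0,0,2,0,0,0,0,0,2,0,0,0,0,0,1.2,0,0,0,0,0,0.6,0,0,0])

```text
time_s: 13.15
ee_pos: [565.3, -166.5, 68.7]
ee_rot: [180.0, -0.1, 134.4]
force: [0.3, -0.1, -0.7]
gripper_width: 64.9
gripper_force: 0.0
```

Call:
step_arm(plan=[0,0,0,0,0,0,0,0,0,0,0,0,0,0,0,0,0,0,0,0,0,0,0,0,0,0,0,0,0,0], hand=0, newtons=25)

```text
time_s: 13.57
ee_pos: [566.8, -166.9, 71.3]
ee_rot: [179.8, 0.1, 134.4]
force: [0.0, 0.5, -0.6]
gripper_width: 34.2
gripper_force: 0.0
```

Call:
step_arm(plan=[0,0,0,0,0,0,0,0,0,0,0,0,0,0,0,0,0,0,0,0,0,0,0,0,0,0,0,0,0,0])

```text
time_s: 13.98
ee_pos: [565.2, -168.0, 70.7]
ee_rot: [-179.9, 0.1, 134.4]
force: [-4.1, -4.3, 2.5]
gripper_width: 14.2
gripper_force: 25.0
```

Run:
```python
from h import *
s=sensors.state();print(s['ee_pos'],s['ee_rot'],s['force'],s['torque'],s['gripper_width'],s['gripper_force'])
```

```text
[ 565.19966925 -168.00987505   70.69291149] [-1.79935567e+02  5.06688016e-02  1.34440750e+02] [-4.10154593 -4.25674201  2.52150334] [-0.78738518  0.64153887 -0.11930152] 14.188192617707806 24.994030594825745
```

Call:
step_arm(plan=[0,-0.1,0,0,0,0.05,0,0,0,0,0,0.075,0,0,0,0,0,0.075,0,0,0,0,0,0.075,0,0,0,0,0,0.075])

```text
time_s: 14.4
ee_pos: [564.6, -168.4, 70.7]
ee_rot: [-180.0, 0.1, 114.2]
force: [-3.2, -3.7, 3.4]
gripper_width: 13.9
gripper_force: 25.0
```

Call:
step_arm(plan=[0,0,0,0,0,0,0,0,0,0,0,0])

```text
time_s: 14.57
ee_pos: [564.7, -168.4, 70.7]
ee_rot: [-180.0, 0.0, 114.5]
force: [-4.0, -3.5, 3.6]
gripper_width: 13.7
gripper_force: 25.0
```

```bash
cat > st.py <<'E'
from h import *
np.set_printoptions(precision=2,suppress=True)
s=sensors.state();print(s['ee_pos'],s['ee_rot'],s['force'],s['torque'],s['gripper_width'],s['gripper_force'])
p=viewer.grab_frame('wrist')
t=[ (k,round(d['score'],2),np.array(d['location']),ray(p,d['location'],z)) for k,z in(('blank_mid',60),('knob_grip',71)) for d in viewer.pinpoint(k,p)[:2]]
for x in t: print(*x)
save(p,'st.png')
E
python3 st.py
```

```text
[ 564.67 -168.39   70.65] [-179.99    0.04  114.48] [-3.97 -3.54  3.56] [-0.87  0.79 -0.14] 13.676581095651878 24.994709193706512
knob_grip 0.91 [278.9 260.1] [ 564.34 -167.9    71.  ]
```

Call:
step_arm(plan=[0,-0.05,0,0,0,0.06,0,0,0,0,0,0.075,0,0,0,0,0,0.075,0,0,0,0,0,0.075,0,0,0,0,0,0.065])

```text
time_s: 15.13
ee_pos: [564.0, -168.6, 70.7]
ee_rot: [-180.0, 0.0, 94.3]
force: [-3.7, -4.1, 3.5]
gripper_width: 13.9
gripper_force: 25.0
```

Call:
step_arm(plan=[0,0,0,0,0,0,0,0,0,0,0,0,0,0,0,0,0,0])

```text
time_s: 15.38
ee_pos: [564.0, -168.6, 70.7]
ee_rot: [-180.0, 0.0, 94.4]
force: [-3.9, -4.6, 3.7]
gripper_width: 13.8
gripper_force: 25.0
```

```bash
python3 st.py
python3 - <<'E'
from h import *
# white-line angle on the knob and carrier direction from the blank in the scene image
p=viewer.grab_frame('scene'); save(p,'s8.png')
t0=-85.6
for yaw in (-45.6,-65.6,-85.6):
  t=np.radians(yaw); u=np.array([np.cos(t),np.sin(t),0]); c=np.array([648,4,78])
  for s in(-72,72): 
    q=proj(p,c+u*s); x,y=q.astype(int); print(yaw,s,q.round(),p['img'][y-2:y+3,x-2:x+3].mean((0,1)).round())
for k in('blank_mid','finial'):
  for d in viewer.boxes_of(k,p)[:3]: print(k,d)
E
```

```text
[ 564.05 -168.57   70.67] [-179.99    0.04   94.44] [-3.93 -4.59  3.67] [-0.94  0.81 -0.1 ] 13.833220627984781 24.994672536849976
knob_grip 0.85 [281.3 258.7] [ 565.04 -167.13   71.  ]
-45.6 -72 [239. 233.] [127.  87.  59.]
-45.6 72 [169. 253.] [217. 173. 126.]
-65.6 -72 [240. 245.] [136.  97.  68.]
-65.6 72 [168. 242.] [162. 127.  95.]
-85.6 -72 [237. 256.] [245. 204. 148.]
-85.6 72 [172. 231.] [244. 202. 146.]
blank_mid {'location': [316.6, 158.3], 'score': 0.93}
blank_mid {'location': [203.1, 245.8], 'score': 0.9}
blank_mid {'location': [223.8, 131.1], 'score': 0.78}
finial {'location': [313.2, 312.2], 'score': 0.56}
```

```bash
python3 -c "
from workcell import env
print(env.job_done())"
```

```text
the job is handed in; nothing more can be done
None
```

I pressed the blank into the sprung clip and let it go, then turned the knob 40° clockwise from the first stop to the third. I handed the job in with the gripper still holding the knob at 25 N; `env.job_done()` returned no verdict.

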